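Unhook the test mass from the load-cell trainer

ROBOT

A 6-joint arm with a two-finger parallel gripper is mounted at the origin on the work surface. World frame = base frame: x ahead of the robot, y to its left, z up, the work surface at z = 0. Lengths are in m, angles in degrees, forces in N, time in s.
With the tool pointing down it reaches from about 0.275 to 0.75 m from the base axis. Payload 10.2 kg.
Tool frame: the origin (TCP) lies at the very end of the fingers, on their centre line; the grasp point (between the pads) lies 19 mm behind it; z points along the fingers, y is the direction in which the jaws open and shut (so a half turn about z gives the same grasp; the last joint's range is limited). The gripper opens to 85 mm and grips with 20 to 120 N. Pads are 22 mm wide; open, the fingers measure 114 mm over their backs; the gripper's body (76 mm by 85 mm) begins 54 mm behind the grasp point. The pads swing forward as they close: fully open they stand 13 mm farther back than shut.
Start: joints at [-82.013, 17.928, 85.812, -0, 76.261, -12.8], TCP at [0.186, -0.491, 0.231] pointing down, gripper open.
Joint ranges: [-168.41, 168.41], [-55.51, 124.54], [10.69, 146.95], [-70.63, 250.63], [1, 178], [-165.06, 165.06]. Speed limits (degrees/s): [136.94, 136.94, 172.46, 180, 180, 180].

INTERFACE

Orientations are given as a 3x3 rotation matrix whose columns are the frame's x, y, z axes.
In Python, from cell import readout, camera, ticket gives the robot as it stands.
- The arm moves only by the shell command python3 -m crank 'ROWS' [OPENING] [FORCE]. ROWS is JSON, a list of rows, each an object with "travel": the shift along the tool's x, y, z in cm, a list of three; "twist": the turn about the tool's z in degrees. In form: [{"travel": [tx, ty, tz], "twist": twist}, ...]. A call has 1 to 5 rows; each row is the pose to reach, as a shift and turn from the pose commanded when the call began, along the tool's axes at that moment; what a row does not reach only later rows make up. A row lasts 1/8 s, in which the tool goes at most 62.5 mm and 10.7 degrees, less where a joint would pass 70% of its speed; a pose out of reach is approached as far as the arm can. A call with a gripper value outside its range is refused whole. OPENING is the gripper's target within -1 to 1 (shut at 1, half-way at 0, fully open at -1), set as the call begins (- or left out, the last holds). The fingers move at their own pace and stop on an object; FORCE is the grip in N (left out, the last holds). Time passes only in rows, so rows that repeat a pose let the fingers close. It gives the time, the measured TCP pose, the force and the opening at its end, in the units of the state.
- readout.read_state(): the state, without advancing time (a new reading comes with each control period).
- camera(name): name is "side" or "top"; returns a dict with "frame" (480x640x3 uint8, blue, green, red), "K" (3x3 intrinsics, pixels), "distortion" ([k1, k2, p1, p2, k3] as OpenCV has them; the pictures are not rectified), "camera_from_world" (4x4, takes a point from world to camera coordinates). Camera axes: x right, y down, z forward; pixel columns grow to the right and rows downward; lengths in m; the calibration is good to about 2 mm. A picture is of the moment at which its call begins. There is no depth.
- ticket.sign_off(): hands the job in, once; it reports no verdict.
The state is a dict: "t": time; "joint_pos": joint angles; "dq": joint speeds; "effort": joint torques, N m; "ee_pos": TCP position; "tcp_rot": TCP orientation; "wrist_force": force on the tool from outside, world axes, zero at the start; "wrist_torque": the same for the moment, N m; "finger_gap": opening from 0.0 (shut) to 1.0 (fully open).
Only numpy, scipy, OpenCV 4.12 (cv2) and the standard library are available. Lean on these libraries where they do the work, as an engineer would, in place of code of your own. Each camera call takes 0.05 s, during which the arm holds its last target.

TASK

The bridge measurement is finished: take the brass test mass off the load cell's safety hook. Use the mass's own bail to press the yellow sprung keeper back, lift the bail out over the hook's tip while the keeper is held open, draw it off the hook, and set the mass down gently, upright, in the empty well of the wooden rack. Do not strain the load cell, and leave the steel mass, the multimeter and the screwdriver where they are.

Things in the scene. Friction and masses are not known exactly. Their poses are not given: they have to be found in the camera images.
- trainer: Load-cell trainer, fixed: grey base plate 250 x 140 x 12 mm, column, level aluminium load-cell bar 25 mm wide, and at its free end a steel C-shaped hook 14 mm thick with a yellow keeper; under 198 mm high. Origin on the bench straight below the hook's seat; x points from the hook's nose along the load cell to the column, y along the hung bail's top bar, z up. Base spans x -50 to 200 mm.
- hook_seat (a point): Hook's seat, 170 mm above the bench: centre of the bail's top bar as it hangs. Axes as the trainer's. The flat arm's top is 5 mm below it, the arm's underside 17 mm below (a lug behind: 32 mm). The nose stands at x -17 to -7 mm; bar centre more than 32 mm above the seat clears nose and keeper, to draw off towards -x. The disc must pass under the arm: lift at most 60 mm until 60 mm drawn off.
- hook_tip (a point): End of the hook's tip, which bends back over the bar: 2.5 mm towards +x of the seat; tip spans 10 to 19 mm above the seat. The 10 mm bar has 5 mm of free height below it and cannot rise past it until the bar's centre has moved at least 7.5 mm towards +x from the seat, against the keeper; 10 to 14 mm is good. Hold it there while lifting.
- keeper (a joint): Yellow sprung keeper behind the bar, a 22 mm wide U straddling the arm, hinged 16 mm to +x of and 24 mm below the seat. 0 = closed (face 2 mm behind the hanging bar, top 26 mm above the seat); grows in rad as it is pressed towards +x (the column), stop at 0.75. Bar 12 mm back: about 0.4 rad and 6 N; first touch 2.5 N. It springs shut by itself.
- bail_mid (a point): Middle of the top bar of the brass mass's bail: a rigid upside-down U of 10 mm steel rod, 56 mm wide over its upright legs (along its y), 36 mm between them; the legs run 83 mm down to the disc. Fingers can take both legs from outside, from above, across the hook. z up, x across the bail's plane. At the start it hangs at the hook seat (up to 4 mm along y), axes as the hook's.
- test_mass: Brass test mass, about 0.6 kg: disc 60 mm in diameter, 22 mm high, with the rigid steel rod bail on it; 110 mm high in all. Origin at the centre of the disc's underside, 105 mm below bail_mid; z up.
- mass_foot (a point): Centre of the underside of the brass test mass, 105 mm below bail_mid.
- rack: Fixed wooden rack for masses, 230 x 100 mm and 30 mm high, with two round wells 71 mm in diameter and 8 mm deep, 115 mm apart along its x axis. Origin at the centre of its underside.
- free_well (a point): Centre of the floor of the empty well (22 mm above the bench, 8 mm below the rack's top), 57.5 mm from the rack's centre towards its -x.
- spare_mass: Bystander: steel-coloured mass of the same shape and size as the brass one, standing in the rack's other well, its bail in line with the rack's y. Origin at the centre of its underside.
- multimeter: Bystander: green hand-held multimeter, 85 x 165 x 45 mm, lying on the bench beyond the work. Origin at the centre of its underside.
- screwdriver: Bystander: screwdriver with a yellow handle, 180 mm long, lying on the bench at the robot's right.
Mind the look-alikes: they are no part of the job. What is meant by the test_mass is not black, and is the larger of those in its own colour.

How it is judged (in metres and radians):
On the way, in this order (a step that is already met when the one before it is completed fails the run):
1. the bail's bar has pressed the keeper back by more than 0.18 rad (bar at least 6 mm back from the seat, still below the hook's tip level) (value of joint keeper above 0.18 rad and x of bail_mid in the frame of hook_seat above 0.006 m and z of bail_mid in the frame of hook_seat below 0.02 m), for 0.1 s.
2. the bail has been lifted out and drawn off: its bar is more than 30 mm in front of the seat, past the nose (x of bail_mid in the frame of hook_seat below -0.03 m and value of joint keeper below 0.06 rad), for 0.1 s.
At the end, for the whole second after the job is handed in: The brass mass stands upright (within 0.06 rad) and at rest in the empty well, its foot on the well's floor (within 3 mm) and within 8 mm of its centre, and the keeper has sprung shut (horizontal distance between mass_foot and free_well below 0.008 m and z of mass_foot in the frame of free_well below 0.003 m and angle between test_mass's own z axis and vertical below 0.06 rad and linear speed of test_mass below 0.02 m/s and value of joint keeper below 0.06 rad); the robot touches nothing.
It fails at once if the load cell is strained: the brass mass presses or pulls on the trainer with more than 40 N (contact force between test_mass and trainer above 40 N).
It fails at once if the robot pushes on the trainer with more than 40 N (contact force between any of the fingers, the arm and trainer above 40 N).
It fails at once if the brass mass is dropped or banged down: over 60 N on the rack, or faster than 0.4 m/s in the last 20 mm above the well's floor (contact force between test_mass and rack above 60 N or (horizontal distance between mass_foot and free_well below 0.03 m and z of mass_foot in the frame of free_well below 0.02 m and linear speed of test_mass above 0.4 m/s)).
It fails at once if the steel mass is moved more than 15 mm or tipped (distance of spare_mass from where it was at the start of the episode above 0.015 m or angle between spare_mass's own z axis and vertical above 0.2 rad).
It fails at once if the multimeter or the screwdriver is moved more than 25 mm (distance of any of multimeter, screwdriver from where it was at the start of the episode above 0.025 m).
It also fails if it takes over 51 s, if anything falls off the work surface, if the arm or the gripper's body presses on something with over 40 N, if the wrist force passes 120 N, or if a joint passes its speed limit or range.

## Working session

There is one attempt and no reset: what is moved stays moved. The work goes in short steps, Python scripts to look and compute and a shell command to move; the robot and the scene stay as the last step left them, time stands still between calls to the robot, and variables do not carry over. Pictures are saved under pics/ and viewed, and the job is handed in when it is done.

```bash
ls; mkdir -p pics
python3 - <<'E'
from cell import readout, camera, ticket
import cv2,numpy as np
s=readout.read_state(); print(s)
for n in("side","top"):
    c=camera(n); cv2.imwrite(f"pics/{n}0.png",c["frame"]); print(n,c["K"],c["distortion"],c["camera_from_world"])
    np.savez(f"{n}0.npz",**c)
E
```

```text
pics
{'t': 0.0, 'joint_pos': array([-8.20120693e+01,  1.79594023e+01,  8.58543879e+01,  4.41804536e-04,
        7.62615386e+01, -1.28000028e+01]), 'dq': array([-0.03332646,  0.03575467,  0.05026094, -0.02260866, -0.05836777,
       -0.03215961]), 'effort': array([ 5.44119321e-04, -4.12253630e+01, -2.59739792e+01, -1.39507501e-04,
        4.11225119e-03,  1.74006209e-05]), 'ee_pos': array([ 0.18627984, -0.49056068,  0.23073297]), 'tcp_rot': array([[ 9.34901119e-01,  3.54908251e-01, -1.75283664e-04],
       [ 3.54908168e-01, -9.34900259e-01,  1.30301828e-03],
       [ 2.98579197e-04, -1.28040285e-03, -9.99999136e-01]]), 'wrist_force': array([-0.34307451, -0.72147595, -0.47350046]), 'wrist_torque': array([-0.02285392,  0.07228585, -0.0432022 ]), 'finger_gap': 0.9981783463075597}
side [[435.51110183   0.         323.12868482]
 [  0.         435.51110183 250.27253031]
 [  0.           0.           1.        ]] [-0.09324007  0.          0.          0.          0.        ] [[-0.93028521 -0.36616387  0.02221378  0.5210731 ]
 [-0.20871677  0.47852856 -0.85290546  0.28647241]
 [ 0.30167323 -0.79808172 -0.52159258  0.5896328 ]
 [ 0.          0.          0.          1.        ]]
top [[596.56341059   0.         309.77121551]
 [  0.         596.56341059 244.74463904]
 [  0.           0.           1.        ]] [-0.08476007  0.          0.          0.          0.        ] [[-0.01121667 -0.99990496  0.00801627 -0.09008997]
 [-0.99316725  0.01020909 -0.11625222  0.59522551]
 [ 0.11615933 -0.00926546 -0.99318737  1.11133914]
 [ 0.          0.          0.          1.        ]]
```

View pics/side0.png

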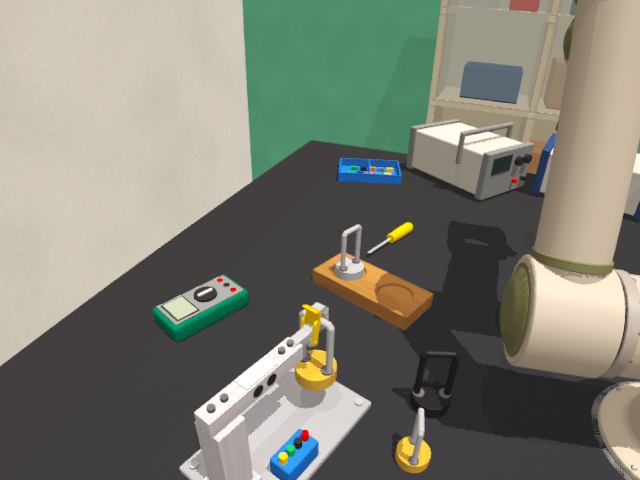

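View pics/top0.png

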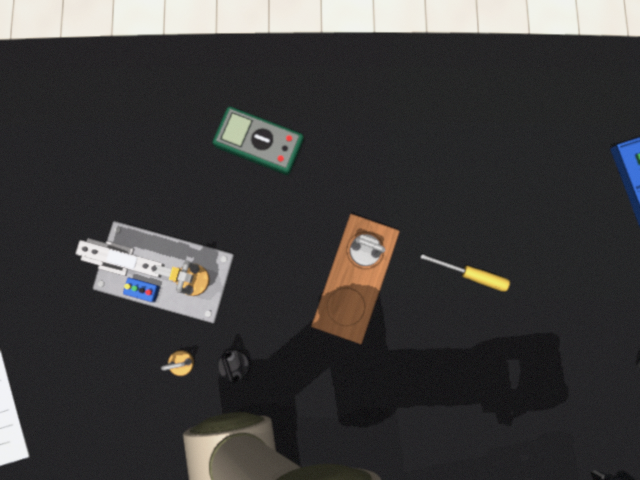

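The side view shows three loop-handled masses near the trainer. Large brass is on the hook at side (316,370), top (195,280). Small brass stands on the bench at (413,455) / (180,363), and the black one is at (431,395) / (234,365). The target is the brass one on the hook, because it is the larger of the two brass ones and not black. I'll confirm it in a crop and measure.

```bash
cat > h.py <<'E'
import numpy as np,cv2
from types import SimpleNamespace
def load(f): return dict(np.load(f))
def ray(c,uv):
    p=cv2.undistortPoints(np.array(uv,float).reshape(-1,1,2),c["K"],c["distortion"]).reshape(-1,2)
    T=c["camera_from_world"];R=T[:3,:3];o=-R.T@T[:3,3]
    d=np.c_[p,np.ones(len(p))]@R
    return o,d
def onz(c,uv,z):
    o,d=ray(c,uv); return o+d*((z-o[2])/d[:,2])[:,None]
def proj(c,P):
    T=c["camera_from_world"];return cv2.projectPoints(np.array(P,float).reshape(-1,1,3),cv2.Rodrigues(T[:3,:3])[0],T[:3,3],c["K"],c["distortion"])[0].reshape(-1,2)
def tri(c1,u1,c2,u2):
    o1,d1=ray(c1,u1);o2,d2=ray(c2,u2);out=[]
    for a,b in zip(d1,d2):
        s=np.linalg.lstsq(np.c_[a,-b],o2-o1,rcond=None)[0]
        p,q=o1+s[0]*a,o2+s[1]*b; out.append((np.round((p+q)/2,4),round(float(np.linalg.norm(p-q)),4)))
    return out
E
python3 - <<'E'
from h import *
t=load("top0.npz");s=load("side0.npz")
a=cv2.resize(t["frame"][200:340,70:290],None,fx=3.6,fy=3.6,interpolation=cv2.INTER_CUBIC)
b=cv2.resize(s["frame"][290:400,260:380],None,fx=5,fy=5,interpolation=cv2.INTER_CUBIC)
cv2.imwrite("pics/tc.png",a);cv2.imwrite("pics/sc.png",b)
f=t["frame"];hsv=cv2.cvtColor(f,cv2.COLOR_BGR2HSV)
# rack: brown
m=cv2.inRange(hsv,(5,100,60),(16,255,255));m[:,:300]=0;m[:,410:]=0;m[350:]=0
m=cv2.morphologyEx(m,cv2.MORPH_CLOSE,np.ones((25,25)))
c=max(cv2.findContours(m,0,2)[0],key=cv2.contourArea);r=cv2.minAreaRect(c);bx=cv2.boxPoints(r);print("rack",bx)
P=onz(t,bx,.03);print(P.round(4),np.linalg.norm(np.diff(P,axis=0),axis=1))
# plate
m=cv2.inRange(hsv,(0,0,70),(180,50,255));m[:,:85]=0;m[:,240:]=0;m[:210]=0;m[330:]=0
m=cv2.morphologyEx(m,cv2.MORPH_CLOSE,np.ones((9,9)));m=cv2.morphologyEx(m,cv2.MORPH_OPEN,np.ones((35,35)))
c=max(cv2.findContours(m,0,2)[0],key=cv2.contourArea);bx=cv2.boxPoints(cv2.minAreaRect(c));print("plate",bx)
P=onz(t,bx,.012);print(P.round(4),np.linalg.norm(np.diff(P,axis=0),axis=1))
E
```

```text
rack [[310.00674 326.48065]
 [349.7369  212.25635]
 [400.7015  229.98315]
 [360.97134 344.20746]]
[[ 0.4382 -0.0952  0.03  ]
 [ 0.6576 -0.175   0.03  ]
 [ 0.6219 -0.2735  0.03  ]
 [ 0.4035 -0.1917  0.03  ]] [0.23344597 0.10477837 0.23313856]
plate [[ 96. 229.]
 [192. 229.]
 [192. 284.]
 [ 96. 284.]]
[[0.6327 0.3269 0.012 ]
 [0.6305 0.135  0.012 ]
 [0.5222 0.1338 0.012 ]
 [0.5237 0.3237 0.012 ]] [0.19192481 0.10831801 0.18990152]
```

View pics/tc.png

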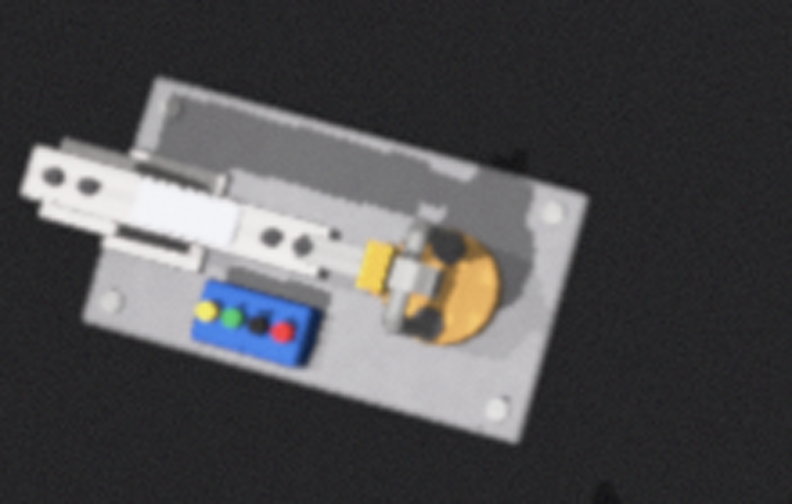

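View pics/sc.png

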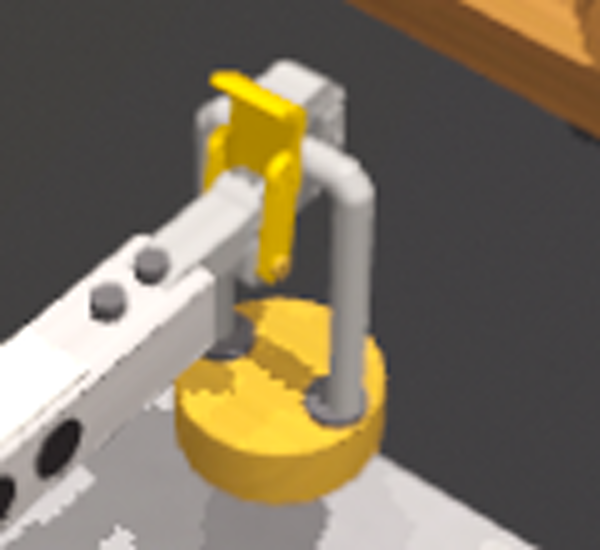

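Run:
```python
from h import *
t=load("top0.npz");s=load("side0.npz")
k=lambda L:[( (x+.5)/3.6-.5+70,(y+.5)/3.6-.5+200) for x,y in L]
P=onz(t,k([(158,78),(588,196),(519,442),(84,320)]),.012)
print(P.round(4),np.linalg.norm(np.diff(P,axis=0),axis=1), np.linalg.norm(P[0]-P[3]))
# axes: x from nose to column
ex=(P[0]-P[1]+P[3]-P[2])[:2];ex/=np.linalg.norm(ex)
c=P.mean(0)[:2];seat=c-ex*.075
print("yaw x",np.degrees(np.arctan2(ex[1],ex[0])),"seat",seat)
# bail bar ends at z=.170, in top view
b=onz(t,k([(432,208),(391,333)]),.17);print("bar ends",b.round(4),np.linalg.norm(b[0]-b[1]),b.mean(0))
d=(b[0]-b[1])[:2];print("bar yaw -> x", np.degrees(np.arctan2(d[1],d[0]))+90)
# brass disc
f=s["frame"];R=np.array([ex,[-ex[1],ex[0]]])
def W(p): return np.r_[seat+np.array(p[:2])@R,p[2]]
pts=[(0,0,.17),(0,28,.17),(0,-28,.17),(0,23,.087),(0,-23,.087),(-12,0,.17),(-12,0,.189),(-50,-70,.012),(-50,70,.012),(0,0,.065)]
pts=[W((a/1000,b_/1000,z)) for a,b_,z in pts]
for n,cam in(("t",t),("s",s)):
    im=cam["frame"].copy();im=cv2.resize(im,None,fx=4,fy=4,interpolation=cv2.INTER_CUBIC)
    for i,(u,v) in enumerate(proj(cam,pts)): 
        cv2.circle(im,(int(4*u+2),int(4*v+2)),3,(0,0,255),-1);cv2.putText(im,str(i),(int(4*u+5),int(4*v)),0,.4,(255,0,255),1)
    u,v=proj(cam,pts[:1])[0];x,y=int(4*u),int(4*v)
    cv2.imwrite(f"pics/ov_{n}.png",im[y-280:y+320,max(0,x-350):x+350])
# rack centre
bx=np.array([[310,326.5],[349.7,212.3],[400.7,230],[361,344.2]]);Q=onz(t,bx,.03)
print("rack c",Q.mean(0),"long axis",np.degrees(np.arctan2(*(Q[1]-Q[0]+Q[2]-Q[3])[[1,0]])))
im=t["frame"];cv2.imwrite("pics/rk.png",cv2.resize(im[200:355,300:410],None,fx=3.8,fy=3.8,interpolation=cv2.INTER_CUBIC))
```

```text
[[0.6477 0.292  0.012 ]
 [0.5801 0.0539 0.012 ]
 [0.4475 0.0908 0.012 ]
 [0.5148 0.3295 0.012 ]] [0.24754399 0.13763411 0.24807004] 0.1380870169895024
yaw x 74.18938941305754 seat [0.52708582 0.11936483]
bar ends [[0.5589 0.1084 0.17  ]
 [0.5004 0.1271 0.17  ]] 0.06143593174831151 [0.52966884 0.11772348 0.17      ]
bar yaw -> x 72.31520368520732
rack c [ 0.53028207 -0.18382588  0.03      ] long axis -20.244833851755956
```

View pics/ov_t.png

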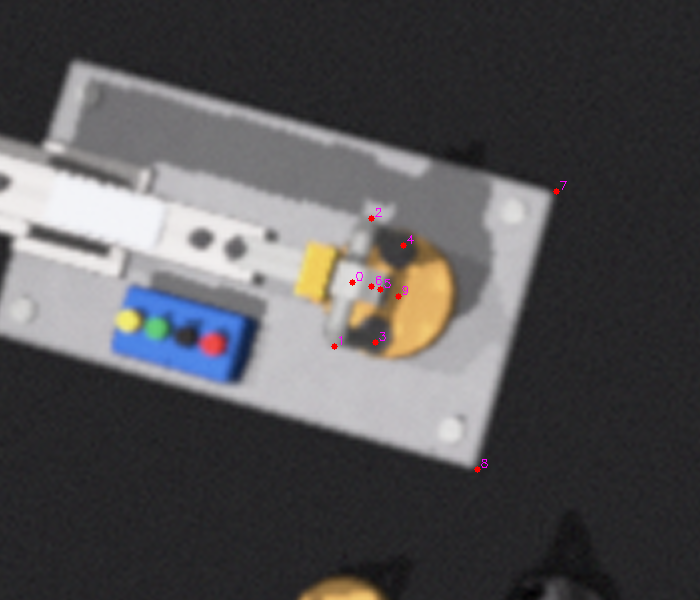

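View pics/ov_s.png

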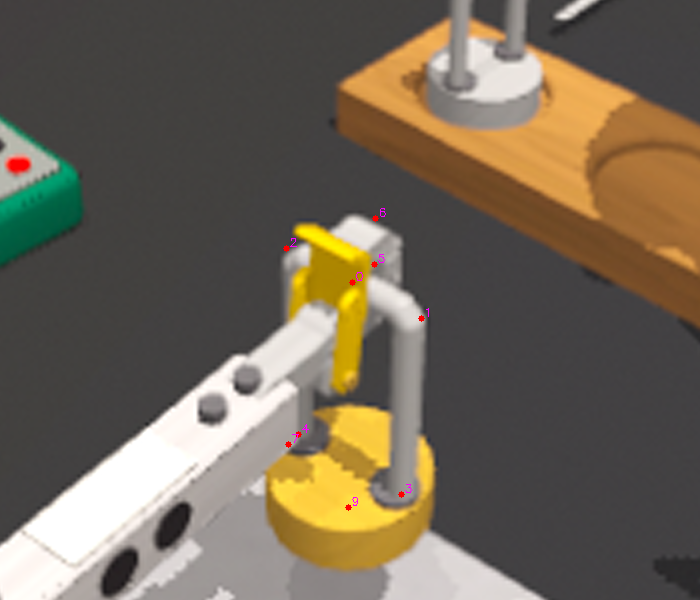

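View pics/rk.png

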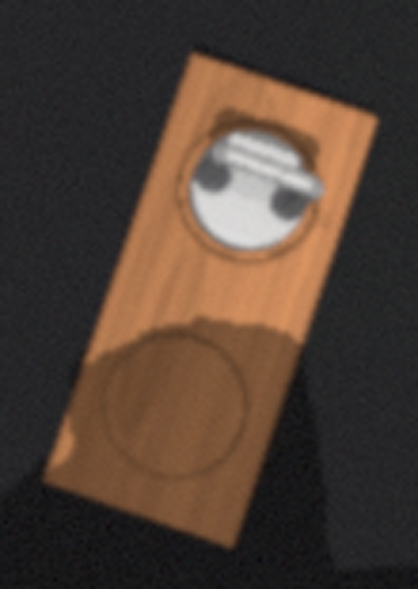

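The crop confirms it: the large brass disc hangs by its bail at the hook with the yellow keeper. The hook tip is at ov_t (352,282) and the bail ends are at (365,215) and (335,345). The overlays agree with my seat estimate to about 3 mm; the bail sits about 2–3 mm towards −y. The empty well's rim shows in the rack crop centred at (176,406). Next I'll cross-check the well and work out the first move.

```bash
cat >> h.py <<'E'
def plan(target,yaw=None):
    from cell import readout
    s=readout.read_state();R=s["tcp_rot"];d=R.T@(np.array(target)-s["ee_pos"])*100
    y=np.degrees(np.arctan2(R[1,0],R[0,0]))
    print("t",round(s["t"],2),"pos",s["ee_pos"].round(4),"yaw",round(y,2),"travel cm",d.round(2),"twist",None if yaw is None else round((-(yaw-y)+180)%360-180,2),"F",s["wrist_force"].round(2),"gap",round(s["finger_gap"],3),"z",R[:,2].round(4))
E
python3 - <<'E'
from h import *
t=load("top0.npz");s=load("side0.npz")
k=lambda L:[( (x+.5)/3.8-.5+300,(y+.5)/3.8-.5+200) for x,y in L]
P=onz(t,k([(192,53),(378,118),(233,548),(45,481)]),.03);print(P.round(4),np.linalg.norm(np.diff(P,axis=0),axis=1))
e=(P[0]-P[3]+P[1]-P[2]);e/=np.linalg.norm(e);print("yaw",np.degrees(np.arctan2(e[1],e[0])),"c",P.mean(0),"well",P.mean(0)-.0575*e)
print("rim",onz(t,k([(176,406)]),.03))
print("spare disc top c",onz(t,k([(246,188)]),.044), P.mean(0)+.0575*e)
plan((0.529,0.1180,.231),74.2)
E
```

```text
[[ 0.655  -0.1757  0.03  ]
 [ 0.6205 -0.2703  0.03  ]
 [ 0.4042 -0.1917  0.03  ]
 [ 0.4387 -0.098   0.03  ]] [0.10065606 0.23014842 0.09978092]
yaw -19.87354970604218 c [ 0.52961976 -0.18392901  0.03      ] well [ 0.47554416 -0.16438215  0.03      ]
rim [[ 0.47538108 -0.16430845  0.03      ]]
spare disc top c [[ 0.58373321 -0.20046375  0.044     ]] [ 0.58369535 -0.20347587  0.03      ]
t 0.1 pos [ 0.1863 -0.4906  0.2308] yaw 20.78 travel cm [ 5.364e+01 -4.474e+01  4.000e-02] twist -53.42 F [-0.06 -0.18  0.31] gap 0.999 z [-1.0e-04  1.1e-03 -1.0e+00]
```

```bash
python3 -m crank '[{"travel":[3.8,-3.2,0],"twist":-4},{"travel":[7.6,-6.4,0],"twist":-8},{"travel":[11.4,-9.6,0],"twist":-12},{"travel":[15.2,-12.8,0],"twist":-16},{"travel":[19.0,-16.0,0],"twist":-20}]' -1; python3 -c "
from h import *
plan((0.529,0.1180,.231),74.2)"
```

```text
t: 0.72
ee_pos: [0.3076, -0.2723, 0.2311]
tcp_rot: [[0.756, 0.655, -0.0], [0.655, -0.756, 0.0], [0.0, -0.0, -1.0]]
wrist_force: [0.1, 0.0, 0.3]
finger_gap: 0.999
t 0.72 pos [ 0.3076 -0.2723  0.2311] yaw 40.9 travel cm [ 4.229e+01 -1.501e+01  2.000e-02] twist -33.3 F [0.07 0.01 0.27] gap 0.999 z [-0.e+00  3.e-04 -1.e+00]
```

```bash
python3 -m crank '[{"travel":[4.6,-1.6,0],"twist":-4},{"travel":[9.2,-3.3,0],"twist":-8},{"travel":[13.8,-4.9,0],"twist":-12},{"travel":[18.4,-6.5,0],"twist":-16},{"travel":[23,-8.2,0],"twist":-20}]'; python3 -c "
from h import *
plan((0.529,0.1180,.231),74.2)"
```

```text
t: 1.35
ee_pos: [0.4282, -0.0599, 0.2312]
tcp_rot: [[0.486, 0.874, -0.0], [0.874, -0.486, 0.0], [-0.0, -0.0, -1.0]]
wrist_force: [0.1, -1.6, 0.9]
finger_gap: 1.001
t 1.35 pos [ 0.4282 -0.0599  0.2312] yaw 60.92 travel cm [2.045e+01 1.600e-01 2.000e-02] twist -13.28 F [ 0.06 -1.6   0.94] gap 1.001 z [-2.e-04  0.e+00 -1.e+00]
```

```bash
python3 -m crank '[{"travel":[5,0,0],"twist":-4},{"travel":[10,0.1,0],"twist":-8},{"travel":[15,0.1,0],"twist":-12},{"travel":[20.4,0.2,0],"twist":-13.3},{"travel":[20.4,0.2,0],"twist":-13.3}]'
python3 - <<'E'
from h import *
from cell import camera
plan((0.529,0.1180,.137),74.2)
for n in("side","top"):
    c=camera(n);np.savez(f"{n}1.npz",**c)
    u,v=proj(c,[(0.528,.118,.2)])[0].astype(int)
    cv2.imwrite(f"pics/{n}1.png",cv2.resize(c["frame"][max(0,v-65):v+85,max(0,u-100):u+100],None,fx=4,fy=4,interpolation=cv2.INTER_CUBIC)); print(u,v)
E
```

```text
t: 1.98
ee_pos: [0.5295, 0.118, 0.2303]
tcp_rot: [[0.27, 0.963, -0.001], [0.963, -0.27, 0.0], [-0.0, -0.001, -1.0]]
wrist_force: [0.2, -0.3, 0.7]
finger_gap: 1.003
t 1.98 pos [0.5295 0.118  0.2303] yaw 74.31 travel cm [-0.02 -0.03  9.33] twist 0.11 F [ 0.22 -0.35  0.71] gap 1.003 z [-1.3e-03  3.0e-04 -1.0e+00]
316 299
180 274
```

View pics/side1.png

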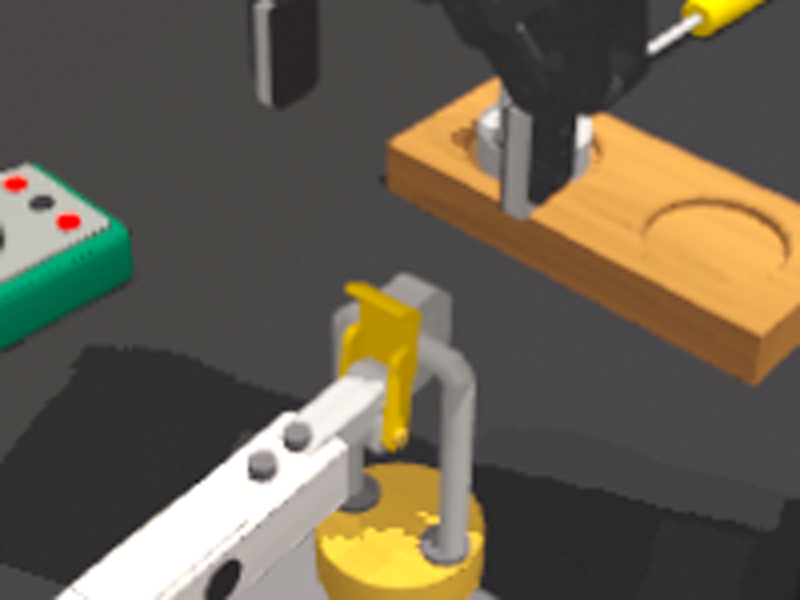

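View pics/top1.png

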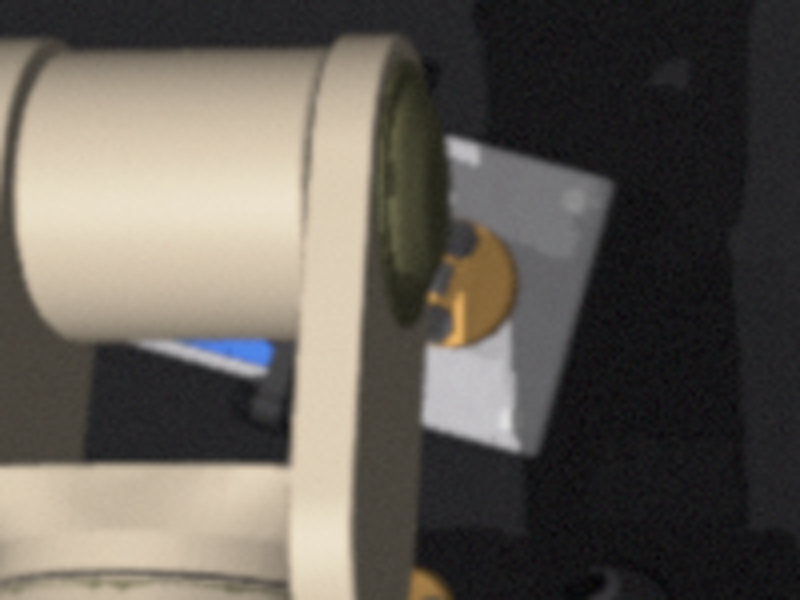

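The side view shows both fingers (crop tips at 285,105 and 515,215) straddling the bail. I'll descend to TCP height 137 mm.

```bash
python3 -m crank '[{"travel":[0,0,3]},{"travel":[0,0,6],"twist":0},{"travel":[0,0,8],"twist":0},{"travel":[0,0,9.3],"twist":0},{"travel":[0,0,9.3],"twist":0}]' || python3 -m crank '[{"travel":[0,0,3],"twist":0},{"travel":[0,0,6],"twist":0},{"travel":[0,0,8],"twist":0},{"travel":[0,0,9.3],"twist":0},{"travel":[0,0,9.3],"twist":0}]'
python3 - <<'E'
from h import *
from cell import camera
plan((0.529,0.1180,.137),74.2)
for n in("side",):
    c=camera(n)
    u,v=proj(c,[(0.528,.118,.15)])[0].astype(int)
    cv2.imwrite(f"pics/{n}2.png",cv2.resize(c["frame"][max(0,v-75):v+75,max(0,u-100):u+100],None,fx=4,fy=4,interpolation=cv2.INTER_CUBIC)); print(u,v)
E
```

```text
t: 2.7
ee_pos: [0.5287, 0.1149, 0.138]
tcp_rot: [[0.275, 0.961, -0.001], [0.961, -0.275, -0.0], [-0.0, -0.001, -1.0]]
wrist_force: [0.3, -0.3, 0.1]
finger_gap: 1.001
t 2.7 pos [0.5287 0.1149 0.138 ] yaw 74.03 travel cm [ 0.31 -0.06  0.1 ] twist -0.17 F [ 0.26 -0.34  0.09] gap 1.001 z [-1.1e-03 -1.0e-04 -1.0e+00]
315 329invalid input
```

View pics/side2.png

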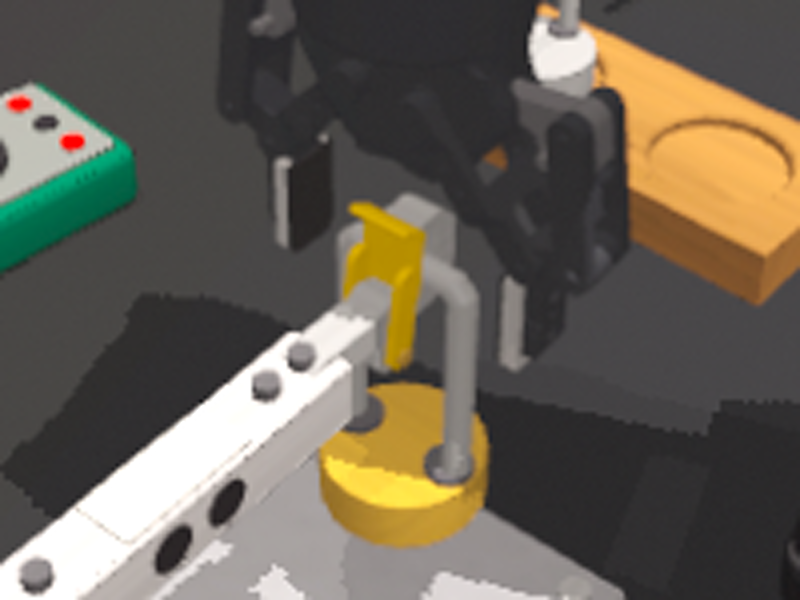

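```bash
python3 -m crank '[{"travel":[0.3,0,0.1],"twist":0},{"travel":[0.3,0,0.1],"twist":0},{"travel":[0.3,0,0.1],"twist":0}]' -1 60;  python3 - <<'E'
from h import *
from cell import camera
plan((0.529,0.1180,.137),74.2)
c=camera("side")
u,v=proj(c,[(0.528,.118,.15)])[0].astype(int)
cv2.imwrite(f"pics/side3.png",cv2.resize(c["frame"][max(0,v-75):v+75,max(0,u-100):u+100],None,fx=4,fy=4,interpolation=cv2.INTER_CUBIC)); print(u,v)
E
```

```text
t: 3.12
ee_pos: [0.53, 0.1185, 0.1376]
tcp_rot: [[0.274, 0.962, 0.001], [0.962, -0.274, -0.0], [0.0, 0.001, -1.0]]
wrist_force: [0.2, -0.0, 0.2]
finger_gap: 0.997
t 3.12 pos [0.53   0.1185 0.1376] yaw 74.1 travel cm [-0.08 -0.08  0.06] twist -0.1 F [ 0.17 -0.05  0.16] gap 0.997 z [ 5.e-04 -0.e+00 -1.e+00]
315 329
```

Centred. Closing on the legs.

```bash
python3 -m crank '[{"travel":[0,-0.1,0],"twist":0},{"travel":[0,-0.1,0],"twist":0},{"travel":[0,-0.1,0],"twist":0},{"travel":[0,-0.1,0],"twist":0},{"travel":[0,-0.1,0],"twist":0}]' 1 60;  python3 - <<'E'
from h import *
from cell import camera
plan((0.529,0.1180,.137),74.2)
c=camera("side")
u,v=proj(c,[(0.528,.118,.15)])[0].astype(int)
cv2.imwrite(f"pics/side4.png",cv2.resize(c["frame"][max(0,v-75):v+75,max(0,u-100):u+100],None,fx=4,fy=4,interpolation=cv2.INTER_CUBIC)); print(u,v)
E
```

```text
t: 3.8
ee_pos: [0.5292, 0.1187, 0.1378]
tcp_rot: [[0.274, 0.962, 0.001], [0.962, -0.274, 0.0], [0.0, 0.001, -1.0]]
wrist_force: [-1.2, -0.2, 5.9]
finger_gap: 0.634
t 3.8 pos [0.5292 0.1187 0.1378] yaw 74.09 travel cm [-0.08 -0.    0.08] twist -0.11 F [-1.2  -0.25  5.93] gap 0.634 z [ 0.0011  0.     -1.    ]
315 329
```

View pics/side4.png

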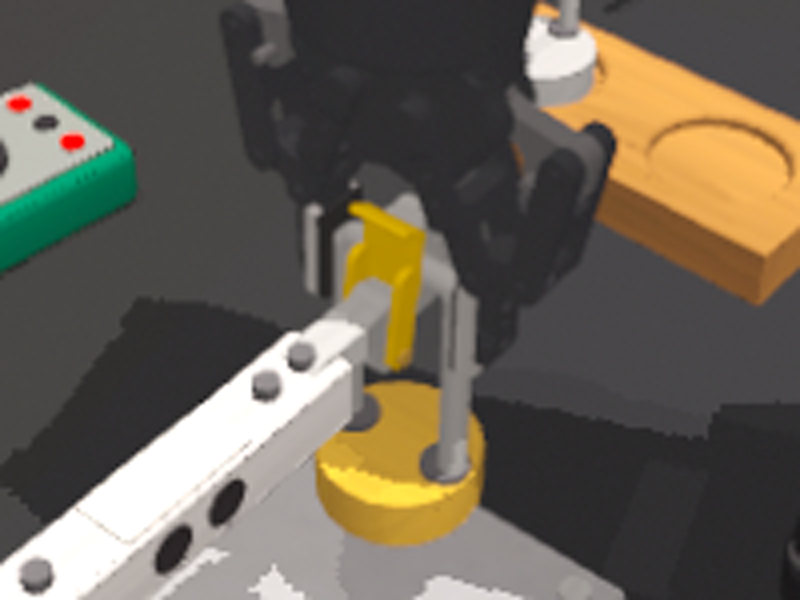

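```bash
python3 -m crank '[{"travel":[0,0,-0.1],"twist":0},{"travel":[0,0,-0.2],"twist":0},{"travel":[0,0,-0.2],"twist":0}]' 1 90;  python3 -c "
from h import *
plan((0.529,0.1187,.1398))"
```

```text
t: 4.22
ee_pos: [0.5283, 0.1187, 0.1385]
tcp_rot: [[0.274, 0.962, -0.002], [0.962, -0.274, -0.0], [-0.001, -0.002, -1.0]]
wrist_force: [0.0, -0.0, -4.9]
finger_gap: 0.623
t 4.22 pos [0.5283 0.1187 0.1385] yaw 74.08 travel cm [ 0.02  0.07 -0.13] twist None F [ 0.03 -0.03 -4.91] gap 0.623 z [-0.002 -0.    -1.   ]
```

```bash
python3 -m crank '[{"travel":[0,0,-0.15],"twist":0},{"travel":[0.3,0,-0.15],"twist":0},{"travel":[0.6,0,-0.15],"twist":0},{"travel":[0.9,0,-0.15],"twist":0},{"travel":[1.2,0,-0.15],"twist":0}]';python3 -m crank '[{"travel":[0,0,0],"twist":0},{"travel":[0,0,0],"twist":0}]';  python3 - <<'E'
from h import *
from cell import camera
plan((0.529,0.1187,.1398))
c=camera("side")
u,v=proj(c,[(0.528,.118,.15)])[0].astype(int)
cv2.imwrite(f"pics/side5.png",cv2.resize(c["frame"][max(0,v-75):v+75,max(0,u-100):u+100],None,fx=4,fy=4,interpolation=cv2.INTER_CUBIC))
E
```

```text
t: 4.85
ee_pos: [0.5323, 0.1302, 0.1411]
tcp_rot: [[0.274, 0.962, 0.0], [0.962, -0.274, -0.001], [-0.001, 0.0, -1.0]]
wrist_force: [-2.0, -5.2, -0.5]
finger_gap: 0.627
t: 5.1
ee_pos: [0.5323, 0.1301, 0.1411]
tcp_rot: [[0.274, 0.962, 0.0], [0.962, -0.274, -0.0], [-0.0, 0.001, -1.0]]
wrist_force: [-0.8, -5.3, -0.3]
finger_gap: 0.624
t 5.1 pos [0.5323 0.1301 0.1411] yaw 74.09 travel cm [-1.19 -0.01  0.13] twist None F [-0.83 -5.32 -0.28] gap 0.624 z [ 5.e-04 -4.e-04 -1.e+00]
```

View pics/side5.png

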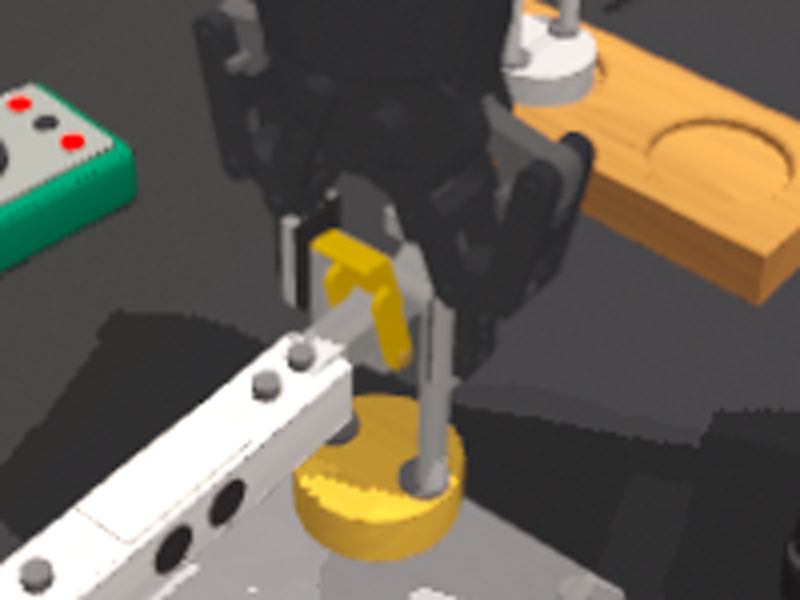

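The keeper is visibly tilted back (crop 350,250), with 5.4 N horizontal on the wrist, as specified. Lifting now with the bar held back.

```bash
python3 -m crank '[{"travel":[0.05,0,-0.3],"twist":0},{"travel":[0.05,0,-0.6],"twist":0},{"travel":[0.05,0,-0.9],"twist":0},{"travel":[0.05,0,-0.9],"twist":0}]';  python3 - <<'E'
from h import *
from cell import camera
plan((0.5323,0.1301,.1411))
c=camera("side")
u,v=proj(c,[(0.528,.118,.15)])[0].astype(int)
cv2.imwrite(f"pics/side6.png",cv2.resize(c["frame"][max(0,v-75):v+75,max(0,u-100):u+100],None,fx=4,fy=4,interpolation=cv2.INTER_CUBIC))
E
```

```text
t: 5.65
ee_pos: [0.5324, 0.1309, 0.1501]
tcp_rot: [[0.274, 0.962, 0.0], [0.962, -0.274, 0.0], [0.0, 0.0, -1.0]]
wrist_force: [-1.3, -3.3, -2.9]
finger_gap: 0.626
t 5.65 pos [0.5324 0.1309 0.1501] yaw 74.09 travel cm [-0.08  0.01  0.9 ] twist None F [-1.26 -3.3  -2.9 ] gap 0.626 z [ 3.e-04  2.e-04 -1.e+00]
```

View pics/side6.png

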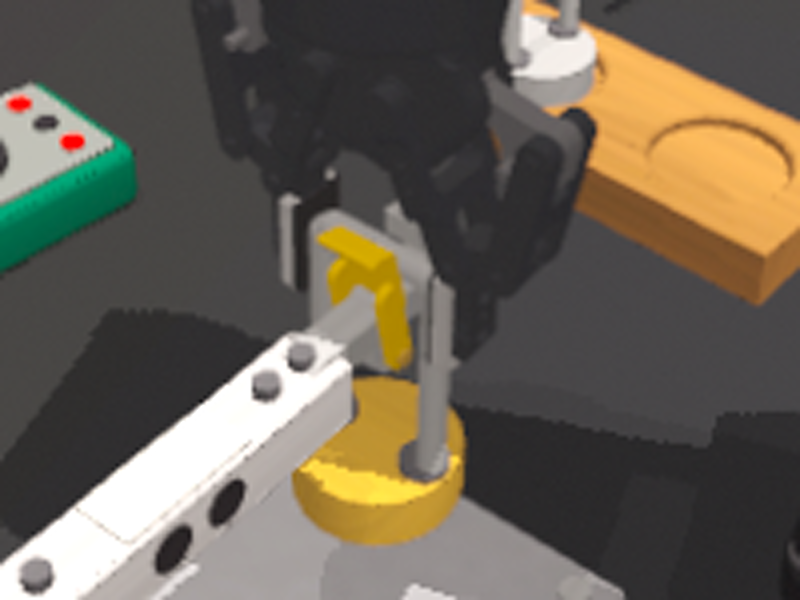

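```bash
python3 -m crank '[{"travel":[0,0,-0.6],"twist":0},{"travel":[0,0,-1.2],"twist":0},{"travel":[0,0,-1.8],"twist":0},{"travel":[0,0,-2.4],"twist":0},{"travel":[0,0,-2.8],"twist":0}]';  python3 -m crank '[{"travel":[0,0,0],"twist":0}]'
python3 - <<'E'
from h import *
from cell import camera
plan((0.5323,0.1301,.1411))
c=camera("side")
u,v=proj(c,[(0.528,.118,.15)])[0].astype(int)
cv2.imwrite(f"pics/side7.png",cv2.resize(c["frame"][max(0,v-75):v+75,max(0,u-100):u+100],None,fx=4,fy=4,interpolation=cv2.INTER_CUBIC))
E
```

```text
t: 6.32
ee_pos: [0.5325, 0.131, 0.1783]
tcp_rot: [[0.274, 0.962, 0.001], [0.962, -0.274, 0.0], [0.001, 0.001, -1.0]]
wrist_force: [0.8, -0.1, -5.2]
finger_gap: 0.625
t: 6.45
ee_pos: [0.5324, 0.1309, 0.1781]
tcp_rot: [[0.274, 0.962, 0.001], [0.962, -0.274, 0.0], [0.0, 0.0, -1.0]]
wrist_force: [0.9, 0.5, -5.1]
finger_gap: 0.631
t 6.45 pos [0.5324 0.1309 0.1781] yaw 74.09 travel cm [-0.08  0.01  3.7 ] twist None F [ 0.91  0.55 -5.07] gap 0.631 z [ 6.e-04  2.e-04 -1.e+00]
```

View pics/side7.png

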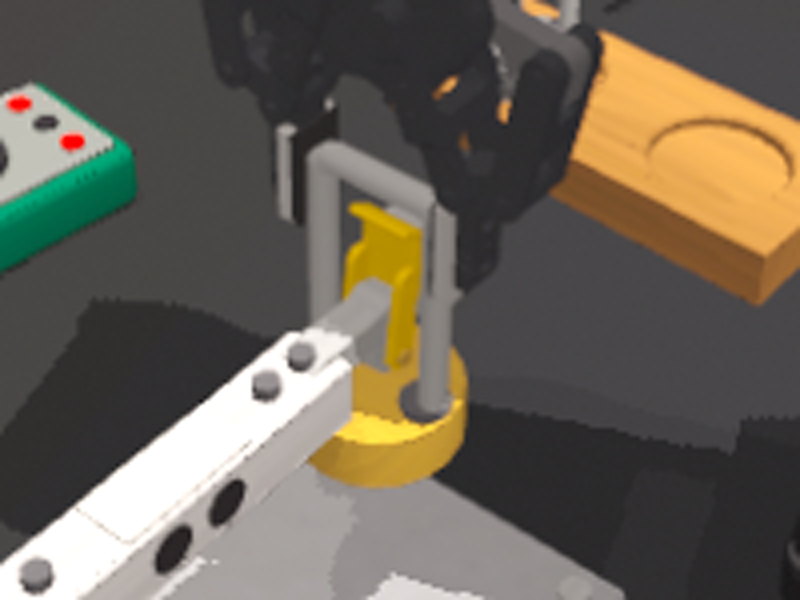

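The bar is clear above the keeper (crop bar at 375,175), the keeper has sprung shut, and the wrist carries the weight. Drawing off.

```bash
python3 -m crank '[{"travel":[-1,0,-0.2],"twist":0},{"travel":[-3,0,-0.2],"twist":0},{"travel":[-5,0,-0.2],"twist":0},{"travel":[-7,0,-0.2],"twist":0},{"travel":[-9,0,-0.2],"twist":0}]';  python3 -m crank '[{"travel":[-1,0,0],"twist":0},{"travel":[-2,0,0],"twist":0}]'
python3 - <<'E'
from h import *
from cell import camera
plan((0.4755,-0.1644,.24))
c=camera("side");cv2.imwrite("pics/side8.png",c["frame"])
E
```

```text
t: 7.12
ee_pos: [0.507, 0.0424, 0.1798]
tcp_rot: [[0.275, 0.961, -0.0], [0.961, -0.275, -0.0], [-0.0, -0.0, -1.0]]
wrist_force: [0.8, 0.5, -5.7]
finger_gap: 0.625
t: 7.38
ee_pos: [0.5019, 0.0242, 0.1799]
tcp_rot: [[0.275, 0.962, 0.0], [0.962, -0.275, 0.0], [0.0, 0.0, -1.0]]
wrist_force: [-0.3, 0.8, -5.8]
finger_gap: 0.624
t 7.38 pos [0.5019 0.0242 0.1799] yaw 74.06 travel cm [-18.86   2.64  -6.02] twist None F [-0.26  0.83 -5.76] gap 0.624 z [ 1.e-04  0.e+00 -1.e+00]
```

View pics/side8.png

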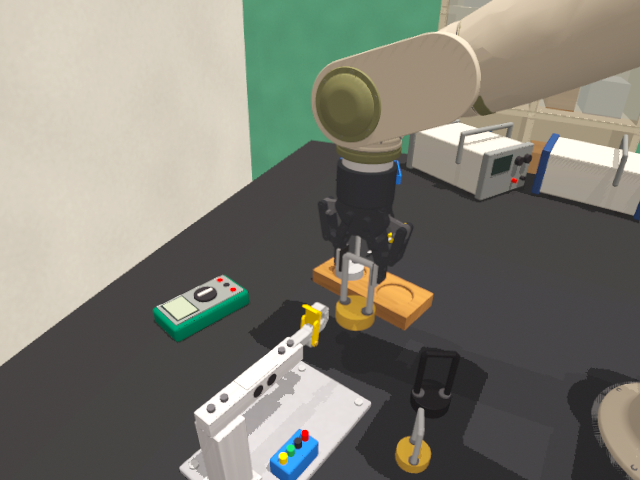

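The brass mass is off the hook (355,310) and the keeper is shut (312,325). Carrying it over to the well at (398,292).

```bash
python3 -m crank '[{"travel":[-2,0.3,0],"twist":0},{"travel":[-5.5,0.8,0],"twist":0},{"travel":[-9.5,1.3,0],"twist":0},{"travel":[-13.5,1.9,0],"twist":0},{"travel":[-16.5,2.3,0],"twist":0}]';  python3 -m crank '[{"travel":[-2,0.3,0],"twist":0},{"travel":[-2.4,0.3,0],"twist":0},{"travel":[-2.4,0.3,0],"twist":0},{"travel":[-2.4,0.3,0],"twist":0}]'
python3 - <<'E'
from h import *
from cell import camera
plan((0.4755,-0.1644,.24))
for n in("side","top"):
    c=camera(n);np.savez(f"{n}9.npz",**c)
    u,v=proj(c,[(0.4755,-.164,.1)])[0].astype(int);print(u,v)
    cv2.imwrite(f"pics/{n}9.png",cv2.resize(c["frame"][v-75:v+75,u-100:u+100],None,fx=4,fy=4,interpolation=cv2.INTER_CUBIC))
E
```

```text
t: 8.05
ee_pos: [0.4788, -0.1414, 0.1798]
tcp_rot: [[0.274, 0.962, 0.0], [0.962, -0.274, -0.0], [-0.0, 0.0, -1.0]]
wrist_force: [-0.3, 1.5, -5.9]
finger_gap: 0.628
t: 8.55
ee_pos: [0.4755, -0.1631, 0.1798]
tcp_rot: [[0.273, 0.962, 0.0], [0.962, -0.273, 0.0], [0.0, -0.0, -1.0]]
wrist_force: [-0.0, -0.4, -5.7]
finger_gap: 0.625
t 8.55 pos [ 0.4755 -0.1631  0.1798] yaw 74.14 travel cm [-0.13  0.04 -6.02] twist None F [-0.01 -0.39 -5.67] gap 0.625 z [ 1.e-04  3.e-04 -1.e+00]
398 262
348 305
```

View pics/side9.png

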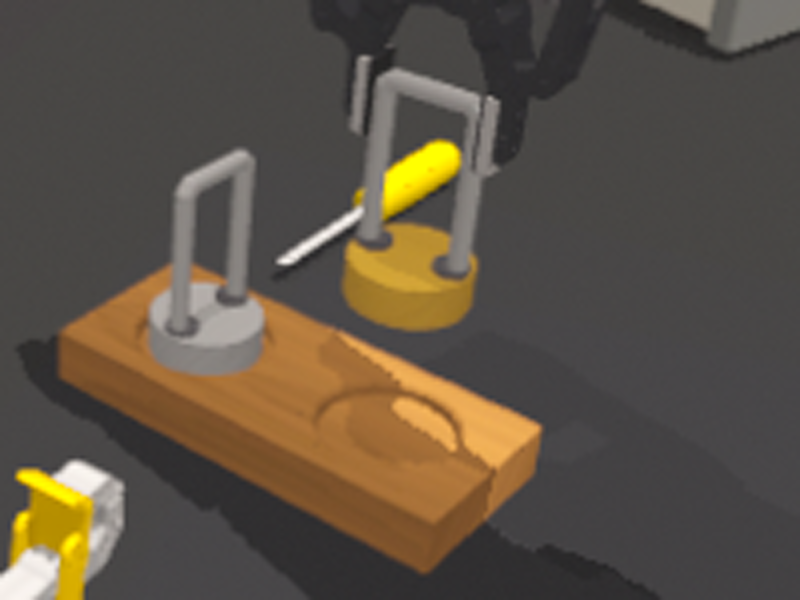

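View pics/top9.png

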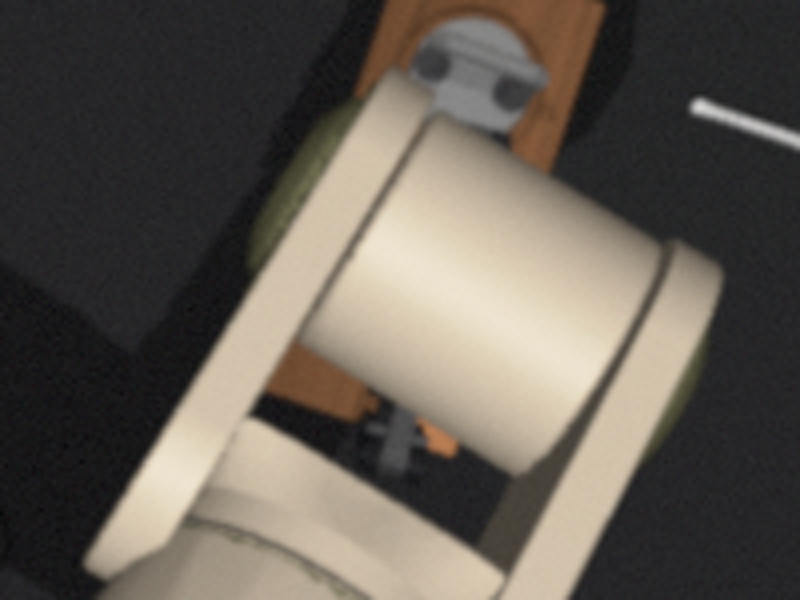

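Run:
```python
from h import *
s=load("side9.npz")
k=lambda L:[((x+.5)/4-.5+298,(y+.5)/4-.5+187) for x,y in L]
tcp=np.array([.4755,-.1631]);z0=.107
ex=np.array([.2735,.962]);ey=np.array([-.962,.2735])
# predicted points, upright, centred at TCP
P=[np.r_[tcp+a*ey/1000,z0+h] for a,h in((0,.105),(23,.105),(-23,.105),(23,.024),(-23,.024),(0,.022),(0,0))]
print((4*(proj(s,P)-[298,187]+.5)-.5).round(0))
# disc mid from collars & bar mid
for n,p,h in(("disc top",(412,253),.023),("bar",(433,92),.105)):
    for dz in(-.003,0,.003):
        q=onz(s,k([p]),z0+h+dz)[0];print(n,dz,q.round(4),"rel TCP tool x,y mm",((q[:2]-tcp)@np.c_[ex,-ey]*1000).round(1))
# brass mask extents
f=cv2.resize(s["frame"][187:337,298:498],None,fx=4,fy=4,interpolation=cv2.INTER_CUBIC);hsv=cv2.cvtColor(f,cv2.COLOR_BGR2HSV)
m=cv2.inRange(hsv,(17,120,60),(27,255,255));m[:200]=0
n,l,st,ce=cv2.connectedComponentsWithStats(m);i=1+np.argmax(st[1:,4]);print(st[i],ce[i])
th=np.linspace(0,2*np.pi,73);C=np.array([np.r_[tcp+.03*np.array([np.cos(a),np.sin(a)]),z] for z in(z0,z0+.022) for a in th])
u=4*(proj(s,C)-[298,187]+.5)-.5;print("pred bbox",u.min(0),u.max(0))
```

```text
[[432.  89.]
 [480. 105.]
 [386.  75.]
 [456. 266.]
 [367. 233.]
 [410. 253.]
 [405. 293.]]
disc top -0.003 [ 0.4753 -0.1665  0.127 ] rel TCP tool x,y mm [-3.4  0.7]
disc top 0 [ 0.4745 -0.1615  0.13  ] rel TCP tool x,y mm [ 1.3 -1.4]
disc top 0.003 [ 0.4737 -0.1565  0.133 ] rel TCP tool x,y mm [ 5.9 -3.5]
bar -0.003 [ 0.4755 -0.1671  0.209 ] rel TCP tool x,y mm [-3.8  1.1]
bar 0 [ 0.4745 -0.1608  0.212 ] rel TCP tool x,y mm [ 1.9 -1.5]
bar 0.003 [ 0.4736 -0.1546  0.215 ] rel TCP tool x,y mm [ 7.7 -4.2]
[  342   200   136   131 10579] [405.84516495 277.2172228 ]
pred bbox [340.36165368 219.69066274] [476.22694417 329.14954463]
```

The side view matches an upright mass centred on the TCP to within about 1 mm (disc crop bbox 342–478 against 340–476 predicted). Lowering.

```bash
python3 -m crank '[{"travel":[-0.1,0,1.5],"twist":0},{"travel":[-0.1,0,3.5],"twist":0},{"travel":[-0.1,0,5.2],"twist":0},{"travel":[-0.1,0,6.6],"twist":0},{"travel":[-0.1,0,7.0],"twist":0}]';  python3 -m crank '[{"travel":[0,0,0],"twist":0}]'
python3 - <<'E'
from h import *
from cell import camera
plan((0.4755,-0.1644,.095))
c=camera("side");np.savez("side10.npz",**c)
cv2.imwrite("pics/side10.png",cv2.resize(c["frame"][187:337,298:498],None,fx=4,fy=4,interpolation=cv2.INTER_CUBIC))
E
```

```text
t: 9.28
ee_pos: [0.4747, -0.1646, 0.1087]
tcp_rot: [[0.274, 0.962, -0.002], [0.962, -0.274, 0.001], [0.001, -0.002, -1.0]]
wrist_force: [-0.8, 0.3, -4.8]
finger_gap: 0.624
t: 9.4
ee_pos: [0.4752, -0.1649, 0.1098]
tcp_rot: [[0.274, 0.962, 0.0], [0.962, -0.274, -0.0], [0.0, 0.0, -1.0]]
wrist_force: [0.6, 0.1, -4.6]
finger_gap: 0.625
t 9.4 pos [ 0.4752 -0.1649  0.1098] yaw 74.09 travel cm [0.06 0.02 1.48] twist None F [ 0.63  0.11 -4.63] gap 0.625 z [ 1.e-04 -0.e+00 -1.e+00]
```

View pics/side10.png

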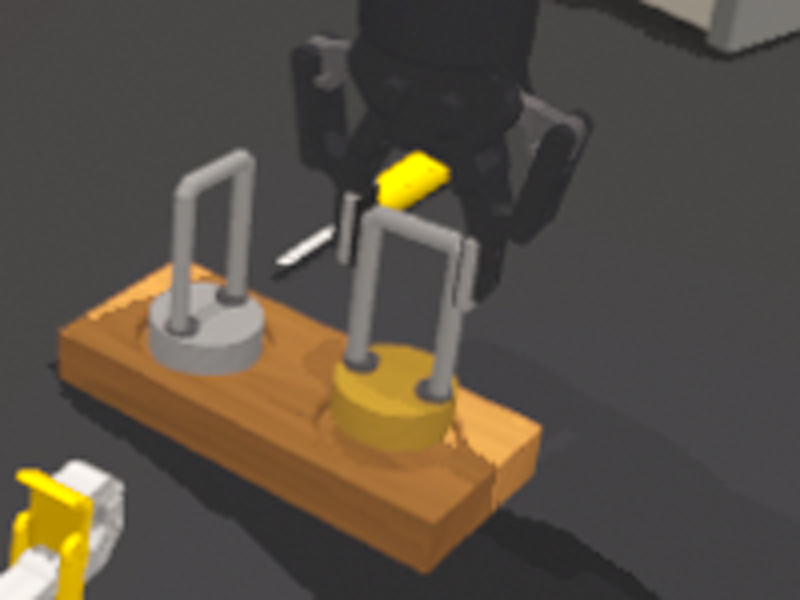

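Run:
```python
from h import *
s=load("side9.npz")
th=np.linspace(0,2*np.pi,73)
C=np.array([(.4755+.0355*np.cos(a),-.1644+.0355*np.sin(a),.03) for a in th])
f=cv2.resize(s["frame"][187:337,298:498],None,fx=4,fy=4,interpolation=cv2.INTER_CUBIC)
u=4*(proj(s,C)-[298,187]+.5)-.5
cv2.polylines(f,[u.astype(int).reshape(-1,1,2)],True,(0,255,0),1)
cv2.imwrite("pics/rim.png",cv2.resize(f[350:520,260:540],None,fx=2.5,fy=2.5))
```

```text
(no output)
```

View pics/rim.png

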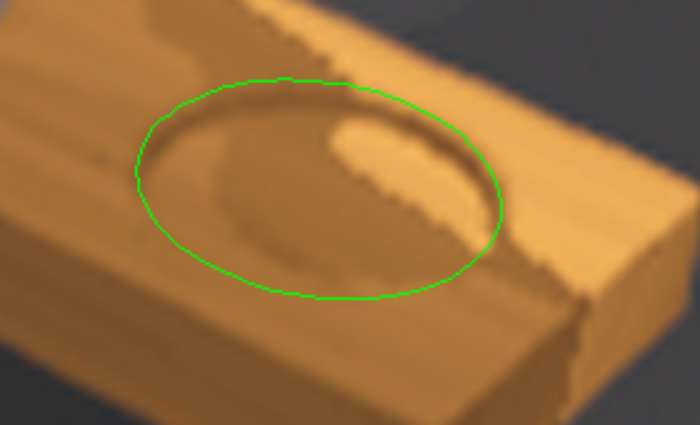

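The rim overlay agrees within about 1 px (2 mm or less, biased slightly towards the camera), so I'll shift 1 mm that way and lower in small steps, watching the force.

```bash
python3 -m crank '[{"travel":[0.1,0,0.3],"twist":0},{"travel":[0.1,0,0.6],"twist":0},{"travel":[0.1,0,0.9],"twist":0},{"travel":[0.1,0,1.1],"twist":0},{"travel":[0.1,0,1.1],"twist":0}]';  python3 -m crank '[{"travel":[0,0,0.1],"twist":0},{"travel":[0,0,0.2],"twist":0},{"travel":[0,0,0.2],"twist":0}]'
```

```text
t: 10.07
ee_pos: [0.4753, -0.1639, 0.0986]
tcp_rot: [[0.274, 0.962, -0.0], [0.962, -0.274, 0.0], [0.0, -0.0, -1.0]]
wrist_force: [-0.1, -0.5, -5.1]
finger_gap: 0.626
t: 10.45
ee_pos: [0.4753, -0.1639, 0.0967]
tcp_rot: [[0.274, 0.962, -0.0], [0.962, -0.274, 0.0], [0.0, -0.0, -1.0]]
wrist_force: [0.4, -0.2, -5.3]
finger_gap: 0.624
```

```bash
python3 -m crank '[{"travel":[0,0,0.1],"twist":0},{"travel":[0,0,0.1],"twist":0},{"travel":[0,0,0.15],"twist":0},{"travel":[0,0,0.15],"twist":0}]'; python3 -c "
from h import *
from cell import camera
c=camera('side')
cv2.imwrite('pics/side11.png',cv2.resize(c['frame'][187:337,298:498],None,fx=4,fy=4,interpolation=cv2.INTER_CUBIC))"
```

```text
t: 10.95
ee_pos: [0.4754, -0.1639, 0.0953]
tcp_rot: [[0.274, 0.962, 0.0], [0.962, -0.274, -0.0], [-0.0, 0.0, -1.0]]
wrist_force: [0.6, 0.1, -5.4]
finger_gap: 0.623
```

View pics/side11.png

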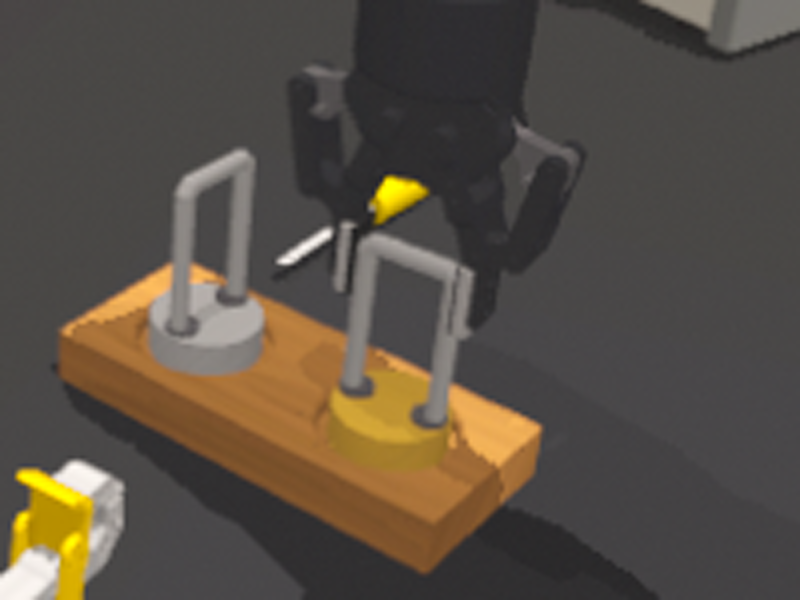

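The disc (crop 329–452) sits evenly in the rim (about 318–463). Continuing down to contact.

```bash
python3 -m crank '[{"travel":[0,0,0.1],"twist":0},{"travel":[0,0,0.1],"twist":0}]';python3 -m crank '[{"travel":[0,0,0.1],"twist":0},{"travel":[0,0,0.1],"twist":0}]'
```

```text
t: 11.25
ee_pos: [0.4755, -0.1638, 0.0952]
tcp_rot: [[0.274, 0.962, 0.0], [0.962, -0.274, -0.0], [-0.0, 0.001, -1.0]]
wrist_force: [-2.2, 2.9, 7.4]
finger_gap: 0.627
t: 11.5
ee_pos: [0.4756, -0.1639, 0.0952]
tcp_rot: [[0.274, 0.962, 0.001], [0.962, -0.274, -0.001], [-0.0, 0.001, -1.0]]
wrist_force: [-6.4, 4.5, 17.0]
finger_gap: 0.623
```

Floor contact is at TCP height 95.2 mm, which matches the expected floor. Relieving the pressure and opening.

```bash
python3 -m crank '[{"travel":[0,0,-0.1],"twist":0},{"travel":[0,0,-0.15],"twist":0},{"travel":[0,0,-0.15],"twist":0}]' ;python3 -m crank '[{"travel":[0,0,0],"twist":0},{"travel":[0,0,0],"twist":0},{"travel":[0,0,0],"twist":0},{"travel":[0,0,0],"twist":0}]' -0.9 20; python3 -c "
from h import *
from cell import camera
c=camera('side')
cv2.imwrite('pics/side12.png',cv2.resize(c['frame'][187:337,298:498],None,fx=4,fy=4,interpolation=cv2.INTER_CUBIC))"
```

```text
t: 11.88
ee_pos: [0.4755, -0.1639, 0.0952]
tcp_rot: [[0.274, 0.962, 0.0], [0.962, -0.274, -0.0], [0.0, 0.0, -1.0]]
wrist_force: [-2.7, 3.4, 6.5]
finger_gap: 0.628
t: 12.38
ee_pos: [0.4754, -0.164, 0.0948]
tcp_rot: [[0.274, 0.962, 0.0], [0.962, -0.274, -0.0], [-0.0, 0.0, -1.0]]
wrist_force: [-0.1, 0.1, 0.6]
finger_gap: 0.948
```

View pics/side12.png

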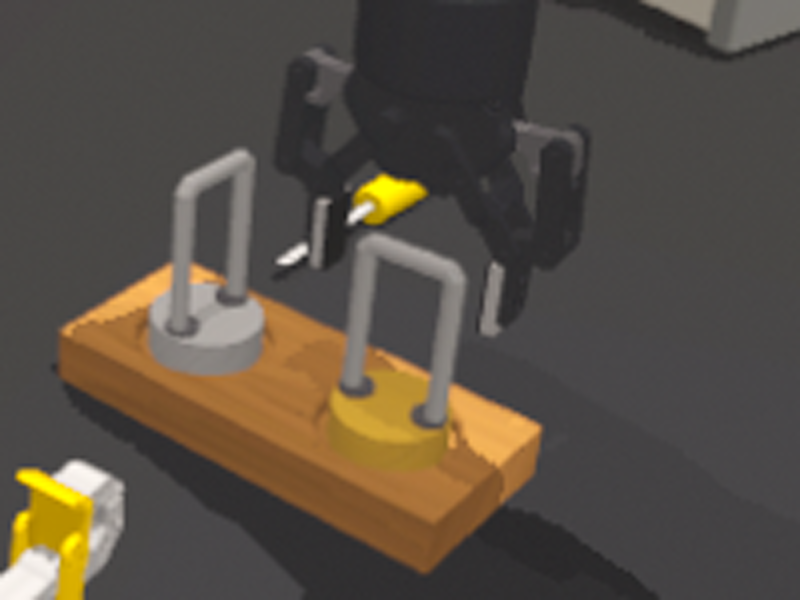

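Released, with the fingers clear of both legs and the mass standing in the well. Retreating straight up.

```bash
python3 -m crank '[{"travel":[0,0,-1.5],"twist":0},{"travel":[0,0,-4],"twist":0},{"travel":[0,0,-8],"twist":0},{"travel":[0,0,-12],"twist":0},{"travel":[0,0,-15],"twist":0}]' ;python3 -m crank '[{"travel":[-4,0,0],"twist":0},{"travel":[-8,0,0],"twist":0},{"travel":[-12,0,0],"twist":0},{"travel":[-16,0,0],"twist":0},{"travel":[-18,0,0],"twist":0}]'
python3 - <<'E'
from h import *
from cell import camera
plan((0.4755,-.164,.1))
for n in("side","top"):
    c=camera(n);np.savez(f"{n}13.npz",**c);cv2.imwrite(f"pics/{n}13.png",c["frame"])
E
```

```text
t: 13.05
ee_pos: [0.4755, -0.1639, 0.2477]
tcp_rot: [[0.274, 0.962, 0.002], [0.962, -0.274, -0.001], [-0.001, 0.003, -1.0]]
wrist_force: [-0.5, -0.7, 0.1]
finger_gap: 0.949
t: 13.68
ee_pos: [0.4254, -0.3384, 0.2456]
tcp_rot: [[0.276, 0.961, 0.0], [0.961, -0.276, -0.001], [-0.0, 0.001, -1.0]]
wrist_force: [0.7, 0.7, 0.8]
finger_gap: 0.949
t 13.68 pos [ 0.4254 -0.3384  0.2456] yaw 74.0 travel cm [18.16  0.   14.55] twist None F [0.72 0.67 0.84] gap 0.949 z [ 4.e-04 -6.e-04 -1.e+00]
```

View pics/side13.png

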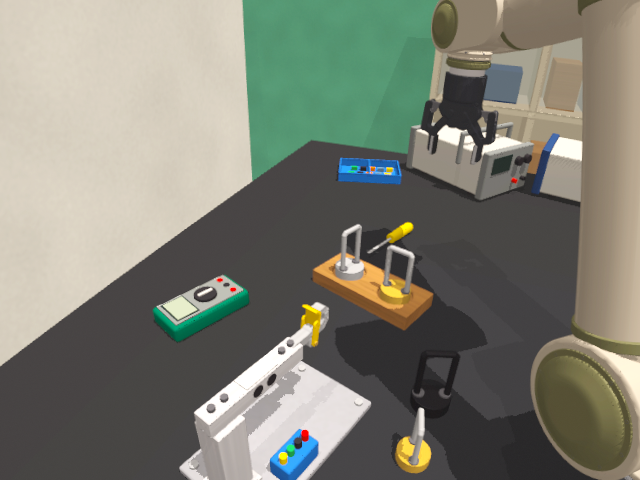

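View pics/top13.png

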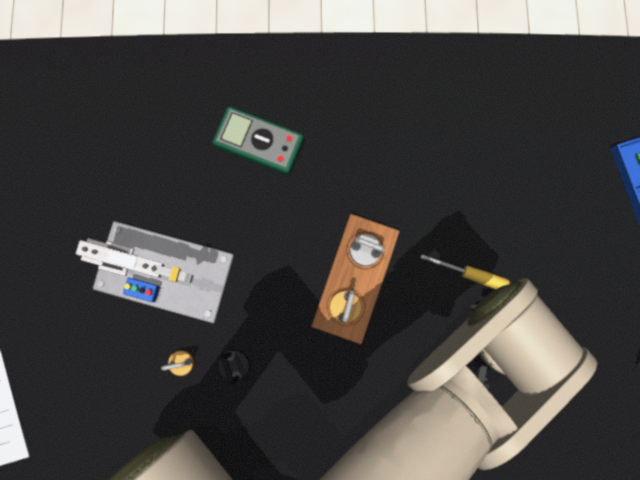

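The mass stands in the well (side 395,293; top 346,307). The keeper is shut (312,325) and the bystanders look unmoved. One numeric check before handing in.

```bash
python3 - <<'E'
from h import *
t=load("top13.npz");f=t["frame"];hsv=cv2.cvtColor(f,cv2.COLOR_BGR2HSV)
g=cv2.resize(f[200:355,300:410],None,fx=3.8,fy=3.8,interpolation=cv2.INTER_CUBIC)
m=cv2.inRange(cv2.cvtColor(g,cv2.COLOR_BGR2HSV),(15,90,60),(30,255,255));m[:300]=0
m=cv2.morphologyEx(m,cv2.MORPH_OPEN,np.ones((5,5)));c=np.vstack([x for x in cv2.findContours(m,0,2)[0] if cv2.contourArea(x)>200])
(x,y),r=cv2.minEnclosingCircle(c);k=lambda x,y:[((x+.5)/3.8-.5+300,(y+.5)/3.8-.5+200)]
print((x,y),r,"disc top",onz(t,k(x,y),.044),"r mm",1000*(onz(t,k(x+r,y),.044)-onz(t,k(x,y),.044)))
d=cv2.absdiff(load("top0.npz")["frame"],f).max(2)
print("meter diff",d[100:180,205:310].mean())
E
python3 - <<'E'
from h import *
a=load("side0.npz")["frame"];b=load("side13.npz")["frame"]
for n,(x0,x1,y0,y1) in dict(meter=(150,252,272,338),driver=(365,418,218,258)).items(): print(n,cv2.absdiff(a,b)[y0:y1,x0:x1].mean())
E
```

```text
(172.08575439453125, 406.2149963378906) 63.05290603637695 disc top [[ 0.47512299 -0.16140061  0.044     ]] r mm [[ -0.38862441 -31.36353171   0.        ]]
meter diff 2.704761904761905
meter 6.401416122004357
driver 21.524528301886793
```

Run:
```python
from h import *
for n in("side0","side13"):
    f=load(n+".npz")["frame"];m=cv2.inRange(cv2.cvtColor(f,cv2.COLOR_BGR2HSV),(22,130,40),(34,255,255))[215:250,380:420]
    print(n,"driver handle",np.argwhere(m).mean(0)+[215,380],(m>0).sum())
from cell import ticket;print(ticket.sign_off())
```

```text
side0 driver handle [231.51041667 400.05208333] 288
side13 driver handle [231.65051903 399.8615917 ] 289
the job is handed in; nothing more can be done
None
```

The brass mass is off the hook and standing upright in the empty well. I handed the job in at about 14 s of the 51 s allowed; no verdict was reported.

- **Unhooking:** I took both bail legs from above, lifted about 3 mm, and pressed the keeper back 12 mm, which showed about 5.4 N on the wrist. I then lifted 40 mm, drew the bail off, and saw the keeper spring shut.
- **Placing:** I lowered the mass in small steps. The floor contact height matched the expected 22 mm. The last step down put about 17 N on the wrist, roughly 23 N on the rack, and I eased off before releasing. The arm then retreated clear.

**Last checks**
- **Position:** the mass stood inside the well rim. From the top camera its centre was about 3 mm from the well's measured centre, while the arm's own reading at release was within about 1 mm. That gap is about the calibration error, and both are inside the 8 mm limit.
- **Upright:** I judged this by eye from the pictures and did not measure the angle.
- **Keeper:** it looked shut in the last side picture.
- **Bystanders:** the screwdriver handle had not moved (0.2 px). The multimeter and the steel mass looked unmoved. A raw picture comparison differed around the screwdriver, which I put down to the arm's shadow.
- **Refused call:** one move was refused because I left out the twist; it was retyped and had no effect on the scene.

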